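# Clip the draw pin of a clay-block mould

## Robot

A 7-joint arm with a two-finger parallel gripper is mounted at the origin on the work surface. World frame = base frame: x ahead of the robot, y to its left, z up, the work surface at z = 0. Lengths are in m, angles in rad, forces in N, time in s.
With the tool pointing down it reaches from about 0.4 to 0.85 m from the base axis. Payload 10.4 kg.
Tool frame: the origin (TCP) lies at the very end of the fingers, on their centre line; the grasp point (between the pads) lies 19 mm behind it (r.pinch_z is the distance from the TCP to the grasp point, in m); z points along the fingers, y is the line along which they close (so a half turn about z gives the same grasp; the last joint's range is limited). The gripper opens to 87 mm and grips with 3 to 60 N. Pads are 19 mm wide; open, the fingers measure 117 mm over their backs; the gripper's body (75 mm by 190 mm) begins 51 mm behind the grasp point.
Start: joints at [-1.258, 0.332, -0.065, 1.46, 0.022, 1.35, -0.088], TCP at [0.206, 0.59, 0.197] pointing down, gripper open.
Joint ranges: [-2.6, 2.6], [-0.5, 2.12], [-1.47, 1.34], [0.16, 2.42], [-1.27, 4.41], [0.06, 2.06], [-2.6, 2.6]. Speed limits (rad/s): [2.22, 2.22, 2.79, 2.79, 3.14, 3.14, 3.14].

## Interface

Orientations are given as a unit quaternion [x, y, z, w].
In Python, from bench import sensors, vision, r gives the robot as it stands.
- The arm moves only by the shell command python3 -m crank 'ROWS' [OPENING] [FORCE]. ROWS is JSON, a list of rows, each a list of 2 entries, a list of its own where there are three numbers: the shift along the tool's x, y, z normalised to -1 to 1, where 1 is 3 cm, then the turn about the tool's z normalised to -1 to 1, where 1 is 8 degrees. A call has 1 to 12 rows; each row shifts and turns the commanded pose from where the row before left it, along the tool's axes as they then stand; what a row does not reach is not made up. A row lasts 1/8 s, in which the tool goes at most 62.5 mm and 10.7 degrees, less where a joint would pass 70% of its speed; a pose out of reach is approached as far as the arm can. A call with a number of a shift or a turn outside -1 to 1 is refused whole. A call with a gripper value outside its range is refused whole. OPENING is the opening, from 0 (shut) to 1 (fully open), set as the call begins (- or left out, the last holds). The fingers move at their own pace and stop on an object; FORCE is the grip in N (left out, the last holds). Time passes only in rows, so rows that do not move let the fingers close. It gives the time, the measured TCP pose, the force, the opening and the grip force at its end, in the units of the state.
- sensors.read_state(): the state, without advancing time (a new reading comes with each control period).
- vision.camera(name): name is "scene" or "side" or "wrist"; returns the picture (384x512x3 uint8, red, green, blue); there is no depth.
- vision.camera_model(name): a dict with "vertical_fov" (degrees; the focal length in pixels is half the picture's height over the tangent of half this angle, whatever the lens; pixels are square), "cx", "cy" (the principal point, pixels), "camera_from_world" (4x4, takes a point from world to camera coordinates); the wrist camera has in their place "hand_eye" (4x4, takes a point from camera to tool coordinates, whose origin is the TCP and whose axes are the flange's). Camera axes: x right, y down, z forward; pixel columns grow to the right and rows downward; lengths in m; the calibration is good to about 2 mm. A picture is of the moment at which its call begins: read the wrist's pose just before it. camera_model takes no time and is no camera call.
- r.close_job(): hands the job in; it is judged then, once.
The state is a dict: "time": time; "joint_positions": joint angles; "joint_vel": joint speeds; "joint_torque": joint torques, N m; "ee_pos": TCP position; "eef_rot": TCP orientation; "ft_force": force on the tool from outside, world axes, zero at the start; "torque": the same for the moment, N m; "width": finger opening in m; "grip_force": force on a finger pad.
Only numpy, scipy, OpenCV 4.12 (cv2) and the standard library are available. Lean on these libraries where they do the work, as an engineer would, in place of code of your own. Each camera call takes 0.05 s, during which the arm holds its last target. There are 200 camera calls.

## Task

Pick up the spring clip by its orange grip and, keeping it flat on the mould's steel strap, push it sideways over the neck of the brass draw pin (pushing away from the near end of the slot) until it snaps fully on. Then pull the clip back so that the pin comes to the near end of its slot, tug lightly there for a moment (about 4 N) to prove that it holds, and let go, leaving clip and pin there. Push gently: never press the clip's stop against the pin with more than 18 N. The other things on the bench are to be left where they are.

Things in the scene. Friction and masses are not known exactly. Their poses are not given: they have to be found in the camera images.
- mould: Fixed plywood mould box 210 x 150 mm, 174 mm wide over its side rails; at its far end (x = 82 to 166 mm) a 60 mm high terracotta block with holes. Origin: on the bench under the pin's place when the pin is at the near end of its slot. x: along the slot, the way the clip is pushed on (away from the near end); z up. Place and yaw vary.
- strap_top (a point): Point on the top face of the mould's flat steel strap, 60 mm above the bench, at mould x = -50 mm on the slot's line. The strap covers mould x = -130 to +70 mm, y = -45 to +45 mm.
- pin: Upright brass draw pin, axes as the mould's, origin on its axis at bench height. A round head 23 mm across, underside 72.5 and top 80 mm above the bench. It slides along mould x in the slot (drag about 1 N), starts 0 to 3 mm from the near end (hard stop); pushed to +x it runs until a hidden rubber buffer, 5 to 45 mm from the near end (unmeasured, varies), which gives 1 mm per 8 N.
- pin_neck_base (a point): Point on the pin's axis at the strap's top. From here the pin's neck, 14 mm in diameter, rises 12.5 mm to the underside of the head; the clip goes round this neck.
- clip: Loose steel spring clip, about 0.1 kg: two sprung prongs of 7 mm wire, orange grip at the tail. Origin: on its underside at the centre of the pocket for the pin's neck; x points out of the mouth. It spans x = -70 to +30 mm. Snaps on at a push of 9 to 12 N, comes off at a pull of 10 to 13 N; when on, 1 mm play. Starts flat on the bench, grip up, mouth roughly away from the robot.
- clip_bulge (a point): Midway between the bulges of the prongs, the narrowest place (9 mm), 8.5 mm ahead of the clip's origin. The mouth ahead opens to 23 mm at x = +26 mm. Behind lies the pocket, closed by an orange stop with its face at x = -8 mm.
- clip_grip (a point): In the orange grip, 26 mm above the clip's underside and 50 mm behind its origin. The grip is an upright block 26 mm long (clip x = -63 to -37 mm), 11 mm thick (y), 36 mm high: hold it across its thickness.
- pot: Small terracotta cup, 60 mm across, 55 mm high; origin under its centre. Leave alone.
- rib: Flat wooden potter's rib, 70 x 45 x 12 mm; origin under its centre. Leave alone.
- spray_bottle: White spray bottle, 76 mm across, 215 mm high; origin under its centre. Leave alone.
- slip_jar: Jar, 72 mm across, 85 mm high; origin under its centre. Leave alone.
- glaze_brush: Brush lying on the bench. Leave alone.
- palette_knife: Palette knife lying on the bench. Leave alone.
- spare_collar: Brass collar, 52 mm across, 12 mm high, lying flat. Leave alone.
Mind the look-alikes: they are no part of the job. Of the things shaped like the clip, the steel one is meant.

How it is judged:
By the outcome, as a careful person would: the job done as asked, in the order asked, and still so for the second after the job is handed in, with the robot touching nothing.
It also fails if it takes over 56 s, if anything falls off the work surface, if the arm or the gripper's body presses on something with over 40 N, if the wrist force passes 120 N, or if a joint passes its speed limit or range.

## Working session

There is one attempt and no reset: what is moved stays moved. The work goes in short steps, Python scripts to look and compute and a shell command to move; the robot and the scene stay as the last step left them, time stands still between calls to the robot, and variables do not carry over. Pictures are saved under pics/ and viewed, at most 10 in all, crops included, and the job is handed in when it is done.

```bash
ls; mkdir -p pics; cat > h.py <<'E'
import numpy as np, cv2
from scipy.spatial.transform import Rotation as R
from bench import sensors, vision, r
def model(n, st=None):
    m=vision.camera_model(n); f=192/np.tan(np.radians(m["vertical_fov"])/2)
    if n=="wrist":
        st=st or sensors.read_state()
        T=np.eye(4);T[:3,:3]=R.from_quat(st["eef_rot"]).as_matrix();T[:3,3]=st["ee_pos"]
        W=T@np.array(m["hand_eye"])
    else: W=np.linalg.inv(np.array(m["camera_from_world"]))
    return f,m["cx"],m["cy"],W
def ray(M,u,v):
    f,cx,cy,W=M; d=W[:3,:3]@np.array([(u-cx)/f,(v-cy)/f,1]); return W[:3,3],d
def onz(M,u,v,z):
    o,d=ray(M,u,v); return o+d*(z-o[2])/d[2]
def proj(M,p):
    f,cx,cy,W=M; q=np.linalg.inv(W)@np.append(p,1); return q[0]/q[2]*f+cx,q[1]/q[2]*f+cy
def tri(M1,p1,M2,p2):
    A=[];b=[]
    for M,p in((M1,p1),(M2,p2)):
        o,d=ray(M,*p); d=d/np.linalg.norm(d); P=np.eye(3)-np.outer(d,d);A.append(P);b.append(P@o)
    return np.linalg.lstsq(np.vstack(A),np.hstack(b),rcond=None)
def shot(n,fn):
    st=sensors.read_state(); im=vision.camera(n); cv2.imwrite("pics/"+fn,im[:,:,::-1]); return st,im
E
python3 - <<'E'
from h import *
a=shot("scene","a.png")[1];b=shot("side","b.png")[1];c=shot("wrist","c.png")[1]
s=sensors.read_state();print(s)
print(r.pinch_z)
for n in("scene","side","wrist"):
    m=vision.camera_model(n);print({k:np.round(v,3).tolist() for k,v in m.items() if not isinstance(v,str)}, {k:v for k,v in m.items() if isinstance(v,str)}); print(model(n)[3][:3,3])
E
```

```text
pics
{'time': 0.15, 'joint_positions': array([-1.25761207,  0.33270077, -0.06469761,  1.46070543,  0.0215454 ,
        1.34987445, -0.08849899]), 'joint_vel': array([-1.36363424e-03, -1.27213710e-03,  1.56435795e-03, -3.21361049e-03,
       -3.95664198e-04, -4.51812192e-05, -1.04508964e-03]), 'joint_torque': array([ 7.83221567e-04, -6.23628044e+01,  2.46247725e-02, -3.90146863e+01,
       -6.12859265e-02,  3.72191949e-02,  1.08412673e-04]), 'ee_pos': array([0.20582925, 0.58982548, 0.1962734 ]), 'eef_rot': array([ 1.67103102e-01,  9.85939301e-01, -4.90334087e-04, -8.91088278e-05]), 'ft_force': array([ 0.04944113, -0.15642443, -0.44713188]), 'torque': array([ 0.00144266, -0.00669845, -0.01107543]), 'grip_force': 0.0, 'width': 0.08680030686150672}
0.0187
{'vertical_fov': 49.538, 'cx': 258.465, 'cy': 188.497, 'camera_from_world': [[-0.487, 0.874, -0.004, 0.256], [0.483, 0.265, -0.835, -0.221], [-0.728, -0.408, -0.55, 1.748], [0.0, 0.0, 0.0, 1.0]]} {}
[1.50428922 0.54883754 0.77917278]
{'vertical_fov': 48.88, 'cx': 254.414, 'cy': 193.637, 'camera_from_world': [[0.983, -0.181, -0.006, -0.538], [-0.14, -0.739, -0.659, 0.13], [0.115, 0.649, -0.752, 1.232], [0.0, 0.0, 0.0, 1.0]]} {}
[ 0.4058128  -0.80100773  1.0093609 ]
{'vertical_fov': 61.486, 'cx': 256.861, 'cy': 195.312, 'hand_eye': [[-0.0, -0.956, -0.293, 0.082], [1.0, 0.0, -0.001, -0.0], [0.001, -0.293, 0.956, -0.188], [0.0, 0.0, 0.0, 1.0]]} {}
[0.12802745 0.61701291 0.38450236]
```

View pics/a.png

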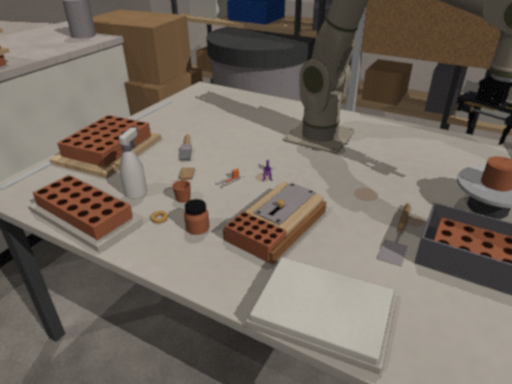

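View pics/b.png

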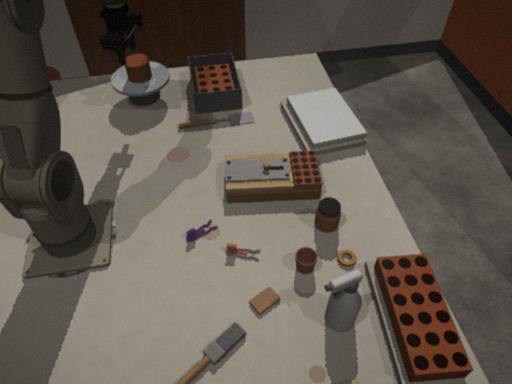

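Scene view: candidates are the steel clip with the orange grip at (232,176), and the purple look-alike at (267,170). In the side view they are at (238,250) and (200,232). The brass pin is at scene (281,204) and side (267,166), on the mould's strap. I choose the orange and steel one; a close crop will check it.

```bash
python3 - <<'E'
from h import *
a=cv2.imread("pics/a.png");b=cv2.imread("pics/b.png")
ca=cv2.resize(a[150:250,205:335],None,fx=5,fy=5,interpolation=cv2.INTER_CUBIC)
cb=cv2.resize(b[140:270,180:330],None,fx=4,fy=4,interpolation=cv2.INTER_CUBIC)
cv2.imwrite("pics/ca.png",ca);cv2.imwrite("pics/cb.png",cb)
S=model("scene");D=model("side")
print("clip grip",tri(S,(236,173),D,(232,248))[:2]); print("pin head",tri(S,(281,204),D,(267,166))[:2])
print("jar", onz(S,197,208,.085),onz(D,328,205,.085))
print("pot", onz(S,182,185,.055),onz(D,306,254,.055))
E
```

```text
clip grip (array([ 0.45647246, -0.13216828,  0.02071889]), array([2.59016284e-05]))
pin head (array([0.60796965, 0.11913423, 0.06883466]), array([1.46210501e-05]))
jar [ 0.75708972 -0.07000859  0.085     ] [ 0.74466298 -0.08479911  0.085     ]
pot [ 0.64608262 -0.21341487  0.055     ] [ 0.64820099 -0.2139282   0.055     ]
```

View pics/ca.png

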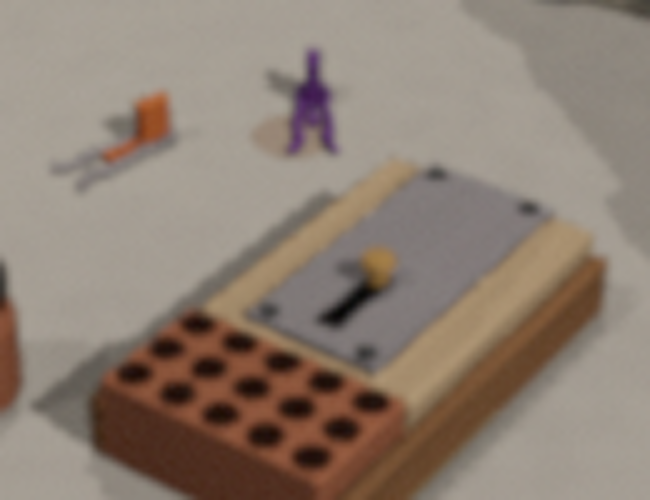

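View pics/cb.png

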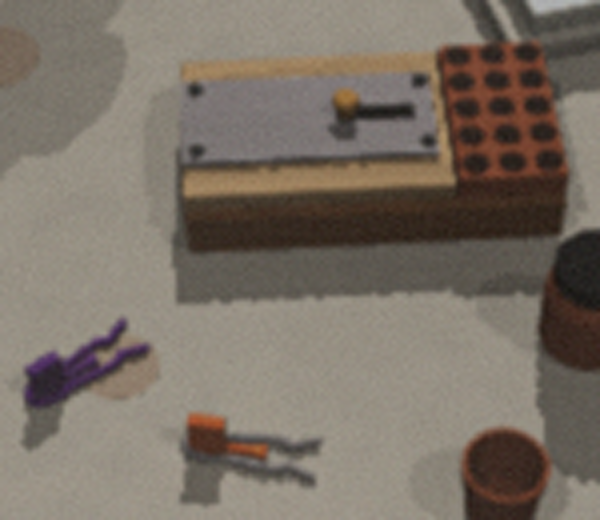

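Both crops confirm the choice: orange grip with bare steel prongs and the mouth pointing away from the robot, against an all-purple decoy. The strap's four screws, the slot and the pin are also clear.

```bash
python3 - <<'E'
from h import *
S=model("scene");D=model("side")
s=lambda u,v:(205+u/5-.4,150+v/5-.4); d=lambda u,v:(180+u/4-.4,140+v/4-.4)
P={}
for n,a,b in [("nl",(437,173),(195,90)),("nr",(530,208),(0,0)),("fl",(366,353),(420,80)),("fr",(268,311),(428,140))]:
    print(n,onz(S,*s(*a),.06).round(4))
for n,b in [("nl",(195,90)),("nr",(196,151)),("fl",(420,80)),("fr",(428,140))]: print("D",n,onz(D,*d(*b),.06).round(4))
print("slot far",onz(S,*s(333,320),.06),onz(D,*d(412,110),.06))
print("pin head",tri(S,s(379,262),D,d(346,102))[:2],onz(S,*s(379,262),.078),onz(D,*d(346,102),.078))
for n,a,b in [("tipL",(60,168),(318,443)),("tipR",(82,186),(312,482))]: print(n,onz(S,*s(*a),.0035),onz(D,*d(*b),.0035))
print("griptop",onz(S,*s(153,99),.036),onz(D,*d(207,422),.036))
st=sensors.read_state();print(R.from_quat(st["eef_rot"]).as_matrix().round(3))
E
```

```text
nl [0.4794 0.0969 0.06  ]
nr [0.488  0.1647 0.06  ]
fl [0.668  0.1419 0.06  ]
fr [0.66   0.0742 0.06  ]
D nl [0.4935 0.1653 0.06  ]
D nr [0.4848 0.0986 0.06  ]
D fl [0.6727 0.1427 0.06  ]
D fr [0.6636 0.0766 0.06  ]
slot far [0.64955873 0.11123526 0.06      ] [0.65879685 0.11087755 0.06      ]
pin head (array([0.60543942, 0.11686492, 0.07442429]), array([4.67677739e-06])) [0.60812399 0.11955644 0.078     ] [0.60551523 0.11174559 0.078     ]
tipL [ 0.51830353 -0.16971463  0.0035    ] [ 0.53404828 -0.1458473   0.0035    ]
tipR [ 0.53003903 -0.14379834  0.0035    ] [ 0.5238657  -0.17675783  0.0035    ]
griptop [ 0.4540349  -0.13263869  0.036     ] [ 0.45766751 -0.13580495  0.036     ]
[[-0.944  0.33  -0.   ]
 [ 0.33   0.944 -0.001]
 [ 0.    -0.001 -1.   ]]
```

```bash
python3 -m crank '[[[-0.94,-0.46,0],0],[[-0.94,-0.46,0],0],[[-0.94,-0.46,0],0],[[-0.94,-0.46,0],0],[[-0.94,-0.46,0],0],[[-0.94,-0.46,0],0],[[-0.94,-0.46,0],0],[[-0.94,-0.46,0],0],[[-0.94,-0.46,0],0],[[-0.46,-1,0],0],[[-0.46,-1,0],0],[[-0.46,-1,0],0]]' 1
python3 -m crank '[[[-0.46,-1,0],0],[[-0.46,-1,0],0],[[-0.46,-1,0],0],[[-0.46,-1,0],0],[[-0.46,-1,0],0],[[-0.46,-1,0],0],[[-0.46,-1,0],0],[[-0.46,-1,0],0],[[-0.46,-1,0],0],[[-0.46,-1,0],0],[[-0.46,-1,0],0],[[-0.46,-1,0],0]]'
python3 -m crank '[[[-0.46,-1,0],0],[[0,0,0],0],[[0,0,0],0]]'
python3 - <<'E'
from h import *
st,im=shot("wrist","d.png")
print(st["ee_pos"],R.from_quat(st["eef_rot"]).as_matrix().round(3)[:,:2].T, st["joint_positions"].round(2))
M=model("wrist",st)
h=cv2.cvtColor(im,cv2.COLOR_RGB2HSV)
m=cv2.inRange(h,(3,150,120),(14,255,255))
n,l,s,c=cv2.connectedComponentsWithStats(m)
for i in range(1,n):
    if s[i,4]>60: print(s[i],c[i].round(1),onz(M,*c[i],.02).round(4))
E
```

```text
time: 1.65
ee_pos: [0.414, 0.2894, 0.1966]
eef_rot: [0.167, 0.986, -0.0, -0.0]
ft_force: [0.2, -0.1, -0.1]
width: 0.0874
grip_force: 0.0
time: 3.15
ee_pos: [0.4517, -0.1049, 0.1968]
eef_rot: [0.167, 0.986, 0.0, -0.0]
ft_force: [0.9, 0.7, -1.0]
width: 0.0869
grip_force: 0.0
time: 3.52
ee_pos: [0.4548, -0.136, 0.1966]
eef_rot: [0.167, 0.986, 0.0, -0.0]
ft_force: [0.6, 0.5, 0.1]
width: 0.0871
grip_force: 0.0
[ 0.45482266 -0.13601045  0.19660498] [[-0.944  0.329  0.001]
 [ 0.329  0.944  0.   ]] [-0.44 -0.03  0.63  1.87  0.02  1.3   1.42]
[255 160  10  40 303] [259.4 176. ] [ 0.4611 -0.1356  0.02  ]
[223 320  45  32 143] [240.  329.5] [ 0.6542 -0.2302  0.02  ]
```

View pics/d.png

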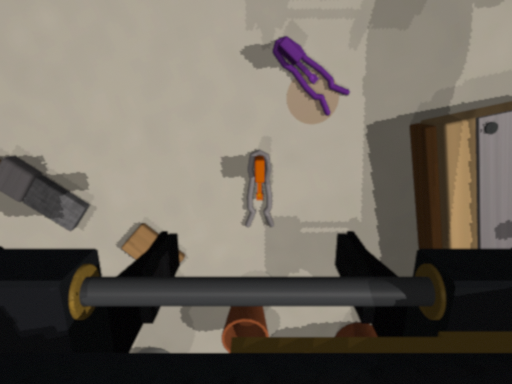

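The wrist view shows the orange/steel clip upright in the picture: tail at (260,153), grip at (260,171), prong tips at (247,223) and (270,223). The purple decoy is at (300,70), the pot at (245,325) and the mould on the right.

```bash
python3 - <<'E'
from h import *
M=model("wrist"); st=sensors.read_state()
Rm=R.from_quat(st["eef_rot"]).as_matrix(); p=st["ee_pos"]
im=cv2.imread("pics/d.png");h=cv2.cvtColor(im,cv2.COLOR_BGR2HSV);m=cv2.inRange(h,(3,150,120),(14,255,255))
for v in range(155,203,4):
    c=np.where(m[v,240:280])[0]; print(v,c+240 if len(c)<3 else (c[0]+240,c[-1]+240),im[v,260].tolist())
t=lambda q:(Rm.T@(q-p)*1000).round(1)
a=onz(M,258.5,222,.0035);b=onz(M,259.5,152,.0035)
print("tips",a,t(a),"tail",b,t(b),np.linalg.norm(a-b))
for v in(157,185): q=onz(M,260,v,.036);print(v,q,t(q))
E
```

```text
155 [] [59, 68, 87]
159 [] [0, 45, 107]
163 (np.int64(255), np.int64(264)) [0, 87, 188]
167 (np.int64(255), np.int64(264)) [0, 88, 189]
171 (np.int64(255), np.int64(264)) [0, 88, 188]
175 (np.int64(255), np.int64(264)) [0, 88, 188]
179 (np.int64(255), np.int64(264)) [0, 89, 188]
183 (np.int64(257), np.int64(261)) [13, 84, 177]
187 (np.int64(257), np.int64(261)) [13, 85, 179]
191 (np.int64(257), np.int64(261)) [13, 85, 179]
195 (np.int64(256), np.int64(262)) [1, 103, 187]
199 (np.int64(257), np.int64(262)) [55, 105, 186]
tips [ 0.52128636 -0.15713038  0.0035    ] [-69.8   1.5 193.1] tail [ 0.43744296 -0.12685067  0.0035    ] [ 19.3   2.6 193.2] 0.08914356831236844
157 [ 0.4376568  -0.12659229  0.036     ] [ 19.2   2.9 160.7]
185 [ 0.46755903 -0.13689793  0.036     ] [-12.4   3.  160.7]
```

```bash
python3 -m crank '[[[0.13,0.08,1],0],[[0,0,1],0],[[0,0,1],0],[[0,0,1],0],[[0,0,0.9],0],[[0,0,0.7],0],[[0,0,0.4],0],[[0,0,0.3],0],[[0,0,0],0],[[0,0,0],0]]' 1
python3 -m crank '[[[0,0,0],0],[[0,0,0],0],[[0,0,0],0],[[0,0,0],0],[[0,0,0],0],[[0,0,0],0]]' 0 45
python3 -c "
from h import *
st=sensors.read_state();print(st['ee_pos'],st['width'],st['grip_force'])"
```

```text
time: 4.82
ee_pos: [0.4525, -0.1332, 0.0084]
eef_rot: [0.167, 0.986, 0.0, 0.0]
ft_force: [-0.0, -0.1, -0.5]
width: 0.0871
grip_force: 0.0
time: 5.58
ee_pos: [0.452, -0.1332, 0.0078]
eef_rot: [0.167, 0.986, 0.0, -0.0]
ft_force: [-0.7, 0.5, 0.1]
width: 0.0351
grip_force: 0.0
[ 0.45203858 -0.1331703   0.00779309] 0.03508682261138811 0.0
```

```bash
python3 -m crank '[[[0,0,0],0],[[0,0,0],0],[[0,0,0],0],[[0,0,0],0],[[0,0,0],0],[[0,0,0],0]]'
python3 -m crank '[[[0,0,-0.3],0],[[0,0,-1],0],[[0,0,-1],0],[[0,0,-1],0],[[0,0,-0.7],0],[[0,0,0],0],[[0,0,0],0]]'
python3 - <<'E'
from h import *
st,im=shot("wrist","e.png")
print(st["ee_pos"],st["width"])
E
```

```text
time: 6.32
ee_pos: [0.4521, -0.1331, 0.0078]
eef_rot: [0.167, 0.986, 0.0, 0.0]
ft_force: [0.3, 0.0, 1.2]
width: 0.0094
grip_force: 45.0
time: 7.2
ee_pos: [0.4516, -0.1331, 0.1272]
eef_rot: [0.167, 0.986, 0.0, -0.0]
ft_force: [-0.2, 0.0, -1.1]
width: 0.0095
grip_force: 45.0
[ 0.45155572 -0.13310216  0.12718574] 0.009469012698795031
```

View pics/e.png

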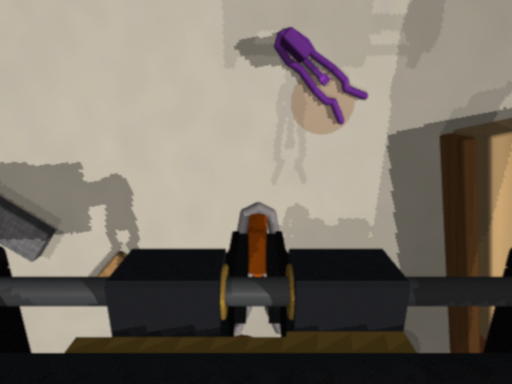

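The clip is held straight: tail at (258,207), grip between the pads. Next I raise it, go over the mould and turn to the mould's yaw, with the pin behind the hand so the wrist camera can see it.

```bash
python3 -m crank '[[[-0.31,0.98,-0.41],0],[[-0.31,0.98,-0.41],0],[[-0.31,0.98,-0.41],0],[[-0.31,0.98,-0.41],0],[[-0.31,0.98,-0.41],0],[[-0.31,0.98,-0.41],0],[[-0.31,0.98,-0.41],0],[[-0.31,0.98,-0.41],0],[[-0.31,0.98,-0.41],0],[[-0.31,0.98,-0.41],0],[[0,0,0],-0.78],[[0,0,0],-0.78]]'
python3 -m crank '[[[0,0,0],0],[[0,0,0],0]]'
python3 - <<'E'
from h import *
st,im=shot("wrist","f.png")
print(st["ee_pos"],st["width"],R.from_quat(st["eef_rot"]).as_matrix()[:2,0])
M=model("wrist",st);print(proj(M,(.606,.1165,.08)),proj(M,(.4865,.131,.06)))
E
```

```text
time: 8.75
ee_pos: [0.6366, 0.114, 0.249]
eef_rot: [0.057, 0.998, -0.001, -0.001]
ft_force: [0.1, -1.0, -1.4]
width: 0.0092
grip_force: 45.0
time: 9.0
ee_pos: [0.6365, 0.1136, 0.2501]
eef_rot: [0.06, 0.998, -0.0, -0.001]
ft_force: [0.2, 0.3, -0.8]
width: 0.0091
grip_force: 45.0
[0.63653159 0.11360475 0.25010624] 0.009090443509669281 [-0.99273728  0.12029816]
(np.float64(256.29232272442914), np.float64(145.46666438893536)) (np.float64(256.28713555565923), np.float64(28.904888208293272))
```

View pics/f.png

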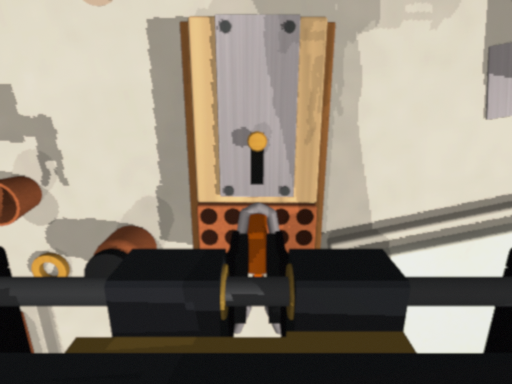

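The wrist view shows the pin head at (257.5,142), the strap screws at (225,26), (289,26), (229,190) and (285,190), and the clip's tail at (258,207). The tool is well aligned with the slot.

```bash
python3 - <<'E'
from h import *
im=cv2.imread("pics/f.png");st=sensors.read_state();M=model("wrist",st)
Rm=R.from_quat(st["eef_rot"]).as_matrix(); p=st["ee_pos"]; t=lambda q:(Rm.T@(q-p)*1000).round(1)
h=cv2.cvtColor(im,cv2.COLOR_BGR2HSV);m=cv2.inRange(h,(14,150,120),(28,255,255))[120:165,235:280]
n,l,s,c=cv2.connectedComponentsWithStats(m);i=1+np.argmax(s[1:,4]);u=c[i]+[235,120];print(s[i],u)
q=onz(M,*u,.078);print("pin",q,t(q))
g=cv2.cvtColor(im,cv2.COLOR_BGR2GRAY)
S=[]
for x,y in((225,26),(289,26),(229,190),(285,190)):
    w=g[y-10:y+11,x-10:x+11]; k=(w<70).astype(np.uint8);mo=cv2.moments(k,True);uu=(x-10+mo['m10']/mo['m00'],y-10+mo['m01']/mo['m00'])
    S.append(onz(M,*uu,.06));print(np.round(uu,1),S[-1],t(S[-1]))
a=(S[0]+S[1])/2;b=(S[2]+S[3])/2;print("yaw",np.degrees(np.arctan2(*(b-a)[1::-1])),t(a),t(b))
print("clip tail",t(onz(M,258.5,205,p[2]-.0045)))
E
```

```text
[ 13  12  19  19 274] [256.77372263 140.94890511]
pin [0.60151743 0.11766236 0.078     ] [ 35.2  -0.2 172.4]Traceback (most recent call last):
  File "<stdin>", line 10, in <module>
ZeroDivisionError: float division by zero
```

```bash
python3 -m crank '[[[0.915,0,0],0],[[0.915,0,0],0],[[0.915,0,0],0],[[0.915,0,0],0],[[0.915,0,0],0],[[0,0,1],0],[[0,0,1],0],[[0,0,1],0],[[0,0,1],0],[[0,0,1],0],[[0,0,0.5],0],[[0,0,0],0]]'
python3 -m crank '[[[0,0,0.1],0],[[0,0,0.1],0],[[0,0,0],0],[[0,0,0],0]]'
python3 - <<'E'
from h import *
a=shot("scene","g1.png")[1];b=shot("side","g2.png")[1]
st=sensors.read_state();print(st["ee_pos"],st["ft_force"])
S=model("scene");D=model("side")
x=np.hstack([cv2.resize(a[150:240,225:325],(400,360),interpolation=2),cv2.resize(b[140:230,210:310],(400,360),interpolation=2)])
cv2.imwrite("pics/g.png",x[:,:,::-1])
E
```

```text
time: 10.55
ee_pos: [0.5, 0.1297, 0.0854]
eef_rot: [0.059, 0.998, -0.0, -0.001]
ft_force: [0.6, 0.0, -0.3]
width: 0.0096
grip_force: 45.0
time: 11.05
ee_pos: [0.5006, 0.13, 0.0801]
eef_rot: [0.059, 0.998, 0.0, 0.0]
ft_force: [-0.7, -1.1, -0.8]
width: 0.0092
grip_force: 45.0
[0.50052609 0.12998481 0.08001996] [-0.42209311 -0.28813924 -0.37526203]
```

View pics/g.png

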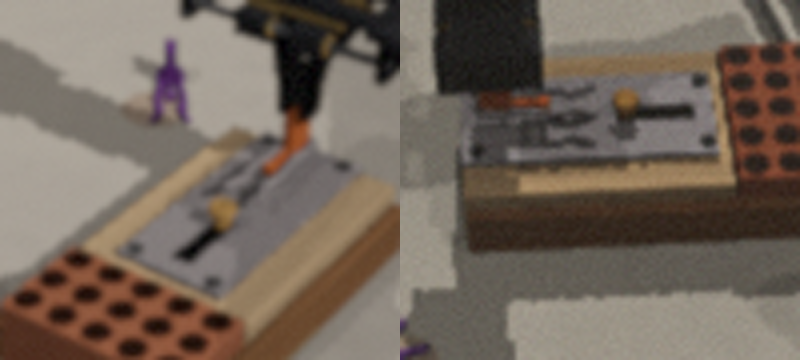

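The crops show the clip level above the strap, tips about 20 mm short of the pin (scene part (222,210), side part (625,100)) and lined up with the slot. I lower it until it touches.

```bash
python3 -m crank '[[[0,0,0.1],0],[[0,0,0.1],0],[[0,0,0.1],0],[[0,0,0.05],0],[[0,0,0],0],[[0,0,0],0]]'
python3 -m crank '[[[0,0,0.025],0],[[0,0,0],0]]'
python3 -m crank '[[[0,0,0.025],0],[[0,0,0],0]]'
```

```text
time: 11.9
ee_pos: [0.5005, 0.1299, 0.0694]
eef_rot: [0.059, 0.998, 0.0, 0.0]
ft_force: [-1.0, -0.1, -0.4]
width: 0.0095
grip_force: 45.0
time: 12.15
ee_pos: [0.5004, 0.1299, 0.0686]
eef_rot: [0.059, 0.998, 0.0, 0.0]
ft_force: [0.2, 0.3, -1.2]
width: 0.0095
grip_force: 45.0
time: 12.4
ee_pos: [0.5004, 0.13, 0.0679]
eef_rot: [0.059, 0.998, 0.0, 0.0]
ft_force: [-0.5, -0.5, -0.5]
width: 0.0094
grip_force: 45.0
```

```bash
python3 -m crank '[[[0,0,0.02],0],[[0,0,0],0]]'
python3 -m crank '[[[0,0,0.02],0],[[0,0,0],0]]'
python3 -m crank '[[[0,0,0.02],0],[[0,0,0],0]]'
```

```text
time: 12.65
ee_pos: [0.5006, 0.1303, 0.0677]
eef_rot: [0.059, 0.998, 0.0, 0.0]
ft_force: [-2.6, 0.6, 4.9]
width: 0.0095
grip_force: 45.0
time: 12.9
ee_pos: [0.5006, 0.1304, 0.0676]
eef_rot: [0.059, 0.998, 0.001, 0.0]
ft_force: [-5.1, -0.0, 11.8]
width: 0.0094
grip_force: 45.0
time: 13.15
ee_pos: [0.5007, 0.1305, 0.0675]
eef_rot: [0.059, 0.998, 0.001, 0.0]
ft_force: [-7.0, 0.6, 18.7]
width: 0.0093
grip_force: 45.0
```

```bash
python3 -m crank '[[[0,0,-0.05],0],[[0,0,0],0],[[0,0,0],0]]'
python3 -m crank '[[[-0.1,0,0],0],[[-0.2,0,0],0],[[-0.2,0,0],0],[[-0.2,0,0],0],[[-0.2,0,0],0],[[-0.1,0,0],0],[[0,0,0],0]]'
```

```text
time: 13.52
ee_pos: [0.5006, 0.1301, 0.0677]
eef_rot: [0.059, 0.998, 0.0, 0.0]
ft_force: [-1.3, 1.7, 5.1]
width: 0.0098
grip_force: 45.0
time: 14.4
ee_pos: [0.53, 0.1265, 0.0676]
eef_rot: [0.059, 0.998, 0.0, -0.0]
ft_force: [-3.3, 0.2, 5.6]
width: 0.0092
grip_force: 45.0
```

```bash
python3 -m crank '[[[-0.05,0,-0.01],0],[[-0.1,0,0],0],[[-0.05,0,0],0]]'
python3 -m crank '[[[-0.07,0,0],0],[[-0.07,0,0],0],[[0,0,0],0]]'
python3 -m crank '[[[-0.07,0,0],0],[[-0.07,0,0],0],[[0,0,0],0]]'
```

```text
time: 14.78
ee_pos: [0.5361, 0.1256, 0.0677]
eef_rot: [0.059, 0.998, -0.0, -0.0]
ft_force: [-4.5, 0.7, 4.9]
width: 0.0096
grip_force: 45.0
time: 15.15
ee_pos: [0.5407, 0.125, 0.0678]
eef_rot: [0.059, 0.998, -0.0, 0.0]
ft_force: [-2.4, -0.6, 1.1]
width: 0.0095
grip_force: 45.0
time: 15.52
ee_pos: [0.5449, 0.1245, 0.0678]
eef_rot: [0.059, 0.998, -0.0, 0.0]
ft_force: [-1.2, 0.0, 0.6]
width: 0.0092
grip_force: 45.0
```

```bash
python3 -m crank '[[[-0.07,0,0],0],[[-0.07,0,0],0],[[0,0,0],0]]'
python3 -m crank '[[[-0.07,0,0],0],[[0,0,0],0]]'
```

```text
time: 15.9
ee_pos: [0.549, 0.1241, 0.0678]
eef_rot: [0.059, 0.998, 0.0, 0.0]
ft_force: [-1.0, -0.5, -0.3]
width: 0.0092
grip_force: 45.0
time: 16.15
ee_pos: [0.551, 0.1238, 0.0678]
eef_rot: [0.059, 0.998, -0.0, 0.0]
ft_force: [-0.3, -0.8, -1.0]
width: 0.0095
grip_force: 45.0
```

```bash
cat >> h.py <<'E'
def pin():
    D=model("side");im=vision.camera("side");h=cv2.cvtColor(im,cv2.COLOR_RGB2HSV)
    m=cv2.inRange(h,(12,120,110),(26,255,255))[155:178,255:300]
    n,l,s,c=cv2.connectedComponentsWithStats(m);i=1+np.argmax(s[1:,4]);u=c[i]+[255,155]
    st=sensors.read_state();q=onz(D,*u,.077);print("pin px",u.round(1),s[i,4],"pos",q.round(4),"tcp",st["ee_pos"].round(4),"gap",(np.dot(q-st["ee_pos"],[.993,-.12,0])-.05).round(4));return im
E
python3 - <<'E'
from h import *
im=cv2.imread("pics/b.png")[:,:,::-1]
h=cv2.cvtColor(im,cv2.COLOR_RGB2HSV);m=cv2.inRange(h,(12,120,110),(26,255,255))[155:178,255:300]
n,l,s,c=cv2.connectedComponentsWithStats(m);print(s,c+[255,155])
print(onz(model("side"),*(c[1]+[255,155]),.077))
pin()
E
```

```text
[[   0    0   45   23 1020]
 [   9    8    5    4   15]] [[277.16372549 166.02647059]
 [265.86666667 164.2       ]]
[0.60580534 0.11675535 0.077     ]
pin px [270.8 163.9] 12 pos [0.6213 0.1151 0.077 ] tcp [0.551  0.1238 0.0678] gap 0.0209
```

The pin has moved about 15 mm ahead of the clip, so the mouth is against the neck and the buffer is not reached yet. I go on in small chunks.

```bash
python3 -m crank '[[[-0.07,0,0],0],[[-0.07,0,0],0],[[0,0,0],0]]'
python3 -m crank '[[[-0.07,0,0],0],[[-0.07,0,0],0],[[0,0,0],0]]'
```

```text
time: 16.58
ee_pos: [0.5535, 0.1239, 0.0677]
eef_rot: [0.059, 0.998, 0.0, -0.002]
ft_force: [-9.7, 0.8, 6.4]
width: 0.0095
grip_force: 45.0
time: 16.95
ee_pos: [0.5559, 0.1239, 0.0676]
eef_rot: [0.058, 0.998, 0.0, -0.003]
ft_force: [-18.3, 1.2, 13.8]
width: 0.0094
grip_force: 45.1
```

```bash
python3 -c "
from h import *
pin()"
```

```text
pin px [271.  163.7] 14 pos [0.622  0.1159 0.077 ] tcp [0.5559 0.1239 0.0676] gap 0.0166
```

```bash
python3 -m crank '[[[0,0,-0.03],0],[[0,0,0],0]]'
python3 -m crank '[[[0,0,0],0]]'
python3 - <<'E'
from h import *
st=sensors.read_state();print(st["ee_pos"],st["torque"],R.from_quat(st["eef_rot"]).as_matrix().round(4)[:,2])
im=pin(); cv2.imwrite("pics/k.png",cv2.resize(im[135:195,215:305],(800,533),interpolation=cv2.INTER_CUBIC)[:,:,::-1])
E
```

```text
time: 17.25
ee_pos: [0.5565, 0.1235, 0.0681]
eef_rot: [0.059, 0.998, -0.0, -0.003]
ft_force: [-11.7, 0.7, 5.2]
width: 0.0095
grip_force: 45.0
time: 17.38
ee_pos: [0.5567, 0.1235, 0.0681]
eef_rot: [0.059, 0.998, -0.0, -0.002]
ft_force: [-10.3, 1.1, 4.0]
width: 0.0091
grip_force: 45.0
[0.55674745 0.12345583 0.06809792] [ 0.16312444  2.51607738 -0.04134881] [-4.9e-03  2.0e-04 -1.0e+00]
pin px [271.  163.7] 14 pos [0.622  0.1159 0.077 ] tcp [0.5568 0.1234 0.0681] gap 0.0157
```

View pics/k.png

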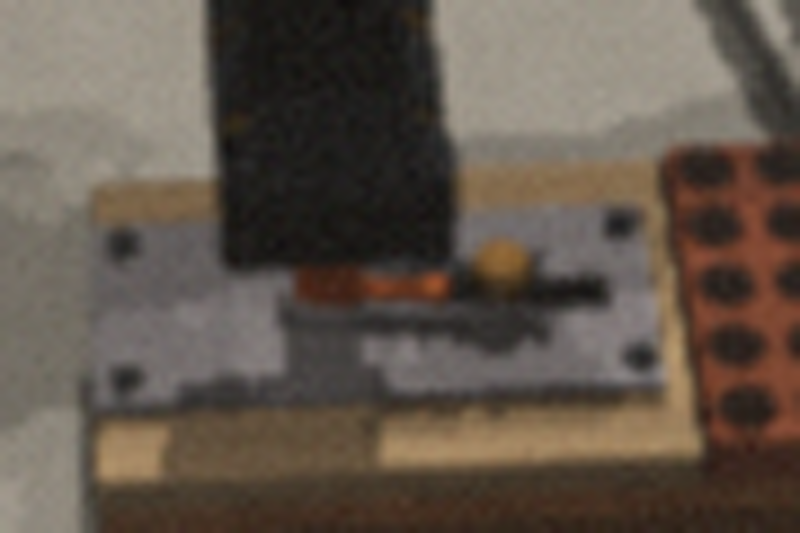

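The crop shows the orange stop's end at (450,287) and the neck near (505,287), a gap of about 12 mm. So the clip is not on yet and the bulges are just meeting the neck, with the pin on its buffer. I lighten the pressure downward and push on by millimetres.

```bash
python3 -m crank '[[[-0.035,0,-0.007],0],[[0,0,0],0]]'
python3 -m crank '[[[-0.035,0,-0.007],0],[[0,0,0],0]]'
```

```text
time: 17.68
ee_pos: [0.5583, 0.1232, 0.0684]
eef_rot: [0.059, 0.998, -0.0, -0.002]
ft_force: [-8.8, -1.1, 2.8]
width: 0.0093
grip_force: 45.0
time: 17.92
ee_pos: [0.5605, 0.1227, 0.0688]
eef_rot: [0.059, 0.998, -0.0, -0.001]
ft_force: [-1.4, -0.9, -1.5]
width: 0.0095
grip_force: 45.0
```

```bash
python3 -m crank '[[[-0.05,0,0.02],0],[[-0.05,0,0.005],0],[[0,0,0],0]]'
python3 -m crank '[[[-0.04,0,0],0],[[0,0,0],0]]'
```

```text
time: 18.3
ee_pos: [0.5646, 0.1224, 0.0685]
eef_rot: [0.059, 0.998, 0.0, 0.0]
ft_force: [0.0, -0.3, -0.3]
width: 0.0092
grip_force: 45.0
time: 18.55
ee_pos: [0.5655, 0.1223, 0.0684]
eef_rot: [0.059, 0.998, 0.0, 0.0]
ft_force: [0.1, 0.5, -0.6]
width: 0.0091
grip_force: 45.0
```

```bash
python3 -c "
from h import *
pin();print(sensors.read_state()['ft_force'])"
```

```text
pin px [270.5 163.8] 10 pos [0.6204 0.1158 0.077 ] tcp [0.5654 0.1223 0.0684] gap 0.0054
[-0.52245887  0.25845292 -2.28390096]
```

```bash
python3 -m crank '[[[-0.035,0,0],0],[[0,0,0],0]]'
python3 -m crank '[[[-0.03,0,0],0],[[0,0,0],0]]'
```

```text
time: 18.85
ee_pos: [0.5664, 0.1222, 0.0684]
eef_rot: [0.059, 0.998, 0.0, -0.0]
ft_force: [-0.3, 1.2, -1.0]
width: 0.0096
grip_force: 45.0
time: 19.1
ee_pos: [0.5672, 0.122, 0.0684]
eef_rot: [0.059, 0.998, 0.0, -0.0]
ft_force: [-0.5, 0.3, -0.7]
width: 0.0095
grip_force: 45.0
```

```bash
python3 -m crank '[[[-0.03,0,0],0],[[0,0,0],0]]'
python3 -m crank '[[[-0.03,0,0],0],[[0,0,0],0]]'
python3 -c "
from h import *
pin()"
```

```text
time: 19.35
ee_pos: [0.5678, 0.122, 0.0683]
eef_rot: [0.059, 0.998, 0.0, -0.0]
ft_force: [-4.6, 0.7, 0.7]
width: 0.0092
grip_force: 45.0
time: 19.6
ee_pos: [0.5682, 0.122, 0.0682]
eef_rot: [0.059, 0.998, 0.0, -0.001]
ft_force: [-6.9, 1.5, 3.4]
width: 0.0097
grip_force: 45.0
pin px [271.4 163.9] 11 pos [0.6229 0.1148 0.077 ] tcp [0.5682 0.1221 0.0682] gap 0.0052
```

The stop now bears on the pin at about 7 N and the TCP has travelled 12.5 mm past first contact, so the clip is fully on. I pull back.

```bash
python3 -m crank '[[[0.05,0,0],0],[[0.1,0,0],0],[[0.1,0,0],0],[[0.1,0,0],0],[[0.1,0,0],0],[[0.04,0,0],0],[[0,0,0],0]]'
python3 -m crank '[[[0.03,0,0],0],[[0,0,0],0]]'
python3 -m crank '[[[0.03,0,0],0],[[0,0,0],0]]'
python3 -c "
from h import *
pin()"
```

```text
time: 20.52
ee_pos: [0.5544, 0.1236, 0.0684]
eef_rot: [0.059, 0.998, 0.0, -0.0]
ft_force: [0.2, -0.1, -0.5]
width: 0.0091
grip_force: 45.0
time: 20.78
ee_pos: [0.5536, 0.1236, 0.0684]
eef_rot: [0.059, 0.998, 0.0, -0.0]
ft_force: [1.2, -0.6, -0.4]
width: 0.0094
grip_force: 45.0
time: 21.02
ee_pos: [0.5527, 0.1237, 0.0684]
eef_rot: [0.059, 0.998, 0.0, -0.0]
ft_force: [0.1, -1.2, -1.2]
width: 0.0094
grip_force: 45.0
pin px [267.  163.8] 13 pos [0.6096 0.1176 0.077 ] tcp [0.5527 0.1237 0.0684] gap 0.0072
```

```bash
python3 -m crank '[[[0.03,0,0],0],[[0.03,0,0],0],[[0,0,0],0]]'
python3 -m crank '[[[0.025,0,0],0],[[0,0,0],0]]'
python3 -m crank '[[[0.02,0,0],0],[[0,0,0],0]]'
```

```text
time: 21.45
ee_pos: [0.5508, 0.124, 0.0684]
eef_rot: [0.059, 0.998, 0.0, -0.0]
ft_force: [0.2, -0.9, -0.8]
width: 0.0095
grip_force: 45.0
time: 21.7
ee_pos: [0.5501, 0.124, 0.0684]
eef_rot: [0.059, 0.998, 0.0, -0.0]
ft_force: [1.1, -1.7, -0.8]
width: 0.0095
grip_force: 45.0
time: 21.95
ee_pos: [0.5497, 0.1241, 0.0685]
eef_rot: [0.059, 0.998, 0.0, 0.0]
ft_force: [1.6, -1.3, -1.1]
width: 0.0097
grip_force: 45.0
```

```bash
python3 -m crank '[[[0.02,0,0],0],[[0,0,0],0]]'
python3 -m crank '[[[0.015,0,0],0],[[0,0,0],0]]'
python3 -c "
from h import *
pin()"
```

```text
time: 22.2
ee_pos: [0.5493, 0.1241, 0.0685]
eef_rot: [0.059, 0.998, 0.0, 0.0]
ft_force: [2.7, -1.9, -2.1]
width: 0.0097
grip_force: 45.0
time: 22.45
ee_pos: [0.5488, 0.1242, 0.0686]
eef_rot: [0.059, 0.998, 0.0, 0.0]
ft_force: [4.1, -1.5, -1.6]
width: 0.0096
grip_force: 45.0
pin px [266.  163.8] 13 pos [0.6065 0.1182 0.077 ] tcp [0.5488 0.1242 0.0685] gap 0.008
```

```bash
python3 -m crank '[[[0,0,0],0],[[0,0,0],0],[[0,0,0],0]]'
python3 -m crank '[[[0.005,0,0],0],[[0,0,0],0],[[0,0,0],0],[[0,0,0],0]]'
python3 -m crank '[[[0,0,0],0],[[0,0,0],0],[[0,0,0],0],[[0,0,0],0]]'
python3 -c "
from h import *
pin()"
```

```text
time: 22.88
ee_pos: [0.5487, 0.1242, 0.0685]
eef_rot: [0.059, 0.998, 0.0, 0.0]
ft_force: [4.3, -1.2, -3.1]
width: 0.0094
grip_force: 45.0
time: 23.38
ee_pos: [0.5487, 0.1242, 0.0685]
eef_rot: [0.059, 0.998, 0.0, 0.0]
ft_force: [5.0, -1.0, -2.1]
width: 0.0093
grip_force: 45.0
time: 23.88
ee_pos: [0.5484, 0.1243, 0.0684]
eef_rot: [0.059, 0.998, 0.0, 0.0]
ft_force: [4.0, -1.4, -2.0]
width: 0.0093
grip_force: 45.0
pin px [265.8 163.9] 12 pos [0.606 0.118 0.077] tcp [0.5484 0.1243 0.0685] gap 0.0079
```

The tug held at 4 to 5 N for about 1.5 s. Now I ease it, set it down, let go and rise.

```bash
python3 -m crank '[[[-0.012,0,0.015],0],[[0,0,0],0],[[0,0,0],0]]'
python3 -m crank '[[[0,0,0],0],[[0,0,0],0],[[0,0,0],0],[[0,0,0],0],[[0,0,0],0],[[0,0,0],0],[[0,0,0],0]]' 0.5
python3 -m crank '[[[0,0,-0.2],0],[[0,0,-0.5],0],[[0,0,-1],0],[[0,0,-1],0],[[0,0,-1],0],[[0,0,-1],0],[[0,0,0],0],[[0,0,0],0]]'
python3 - <<'E'
from h import *
im=pin(); print(sensors.read_state()["time"])
w=shot("wrist","w.png")[1];s=vision.camera("scene")
x=np.hstack([cv2.resize(im[140:200,215:305],(400,267),interpolation=2),cv2.resize(s[170:230,240:330],(400,267),interpolation=2)])
cv2.imwrite("pics/z.png",x[:,:,::-1])
E
```

```text
time: 24.3
ee_pos: [0.5487, 0.1242, 0.068]
eef_rot: [0.059, 0.998, 0.0, -0.0]
ft_force: [3.4, -1.7, 0.8]
width: 0.0094
grip_force: 45.0
time: 25.18
ee_pos: [0.5487, 0.1242, 0.0679]
eef_rot: [0.059, 0.998, 0.0, -0.0]
ft_force: [0.1, -0.6, 0.4]
width: 0.0435
grip_force: 0.0
time: 26.18
ee_pos: [0.5486, 0.1242, 0.2091]
eef_rot: [0.059, 0.998, 0.0, 0.0]
ft_force: [-0.1, 1.1, -0.8]
width: 0.0437
grip_force: 0.0
pin px [266.1 164.2] 17 pos [0.6064 0.1165 0.077 ] tcp [0.5484 0.1241 0.2086] gap 0.0085
26.225
```

View pics/z.png

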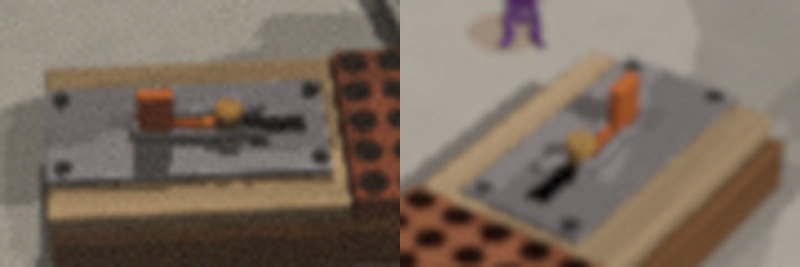

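Both views show the clip flat and fully round the neck, with the stop against the pin at (228,112) and (580,148). The pin is at the near end of its slot and the gripper is clear.

```bash
python3 -c "
from bench import r
print(r.close_job())"
```

```text
the job is handed in; nothing more can be done
None
```

The steel clip is snapped fully onto the pin and was pulled back to the near end of the slot; it held a 4–5 N tug for about 1.5 s. I then let go, leaving clip and pin there, and handed the job in at about 26 s; the wrist force peaked at about 18 N just before the snap, and the stop pressed the pin with about 7 N.

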